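Hold the varnish test cell in the lamp beam

TASK

Check the colour of a cured varnish sample: first wind the brass key on top of the lamp clockwise in repeated partial turns until it is fully wound, and let go of it. Then take the tall cell out of the rack, gripping it only by its two frosted faces and never touching its clear amber windows, and hold it upright and still in the light path, clear of the bench, about midway between the lamp and sensor snouts, with its window middle on the line between them and its windows facing the snouts squarely. Finish while still holding it there, and leave the two short cells, the jar and the brush where they are.

Things in the scene. Friction and masses are not known exactly. Their poses are not given: they have to be found in the camera images.
- bench: Fixed bench: steel base plate 90 (x) by 270 (y) by 12 mm; origin centre of its underside, on the table. Grey box heads: lamp (70 by 60 mm, top 100 mm above table) centred at y +98 mm, sensor (60 by 56 mm, top 95 mm) at y -100 mm. Their black 28 mm snouts face each other along y, 70 mm above the table, 112 mm free between them.
- beam_mid (a point): The point midway between the two snouts, on the beam axis, 70 mm above the table (58 mm above the base plate). Axes as the bench: the beam runs along y, z is up.
- key (a joint): Key angle, rad: grows as the key turns clockwise seen from above, from 0 (run down) to a hard stop at 3.2 (fully wound; above 3.0 counts). Starts at 0.2 to 0.9. A weak spring pulls back but an inner brake holds it wherever it is let go; turning takes 0.05 to 0.1 N m. Needs several grasps.
- key_grip (a point): The winding key: upright flat brass wing 40 mm long (x), 8 mm thick (y), 30 mm high, on a vertical 10 mm stem on top of the lamp head. Point on the turning axis at the wing's mid height, 134 mm above the table; the wing spans 118 to 148 mm, its underside 18 mm above the lamp's top. Its x lies along the wing and turns with it; z up.
- rack: Fixed wooden rack 85 (x) by 200 (y) by 20 mm high, origin centre of its underside. Three pockets 12 mm deep in a row along y, 62 mm apart, the middle one at its centre, a cell standing in each with 1.5 mm play all round; windows face along the rack's y, frosted faces along its x.
- cell: The tall cell (in any pocket; the only one 76 mm high): upright prism, two frosted white cheeks with a clear amber block of solid cured varnish between. Origin: centre of its foot, 8 mm above the table in the rack. y: across the frosted faces, outer surfaces 32 mm apart (each 17 mm wide, full height); x: across the windows; z up. About 60 g.
- cell_windows: The clear amber block of the tall cell, not to be touched by the fingers: 20 mm from window to window along the cell's x (1.5 mm proud of the cheeks on each side), 20 mm wide along y, from 4 to 72 mm above the foot. Origin and axes as the tall cell.
- window_mid (a point): Middle of the tall cell's windows: the cell's centre, 38 mm above its foot. Axes as the cell. This point belongs on the beam.
- short_a: Short cell, like the tall one but 46 mm high, in another pocket; stays there. Origin: centre of its foot.
- short_b: The other short cell, 46 mm high, in the remaining pocket; stays there. Origin: centre of its foot.
- jar: Closed glass jar, 48 mm diameter, 60 mm high, standing on the table beyond the work, left of the brush; origin: centre of its underside. Stays.
- brush: Varnish brush lying on the table beyond the work, its length roughly along the world y; stays.
There are look-alikes about, which are no part of the job. What is shaped like the cell but green is not meant. Several things look just like the rack: the one meant starts farthest from the robot's base.

How it is judged:
By the outcome, as a careful person would: the job done as asked, in the order asked, and still so for the second after the job is handed in, while the arm keeps its last pose, push and grip.
It also fails if it takes over 72 s, if anything falls off the work surface, if the arm or the gripper's body presses on something with over 40 N, if the wrist force passes 120 N, or if a joint passes its speed limit or range.

ROBOT

A 7-joint arm with a two-finger parallel gripper is mounted at the origin on the work surface. World frame = base frame: x ahead of the robot, y to its left, z up, the work surface at z = 0. Lengths are in m, angles in rad, forces in N, time in s.
With the tool pointing down it reaches from about 0.425 to 0.925 m from the base axis. Payload 6.8 kg.
Tool frame: the origin (TCP) lies between the finger pads; the fingertips stand 19 mm ahead of it and the grasp point (between the pads) is the TCP; z points along the fingers, y is the line along which they close (so a half turn about z gives the same grasp; the last joint's range is limited). The gripper opens to 88 mm and grips with 3 to 60 N. Pads are 20 mm wide; open, the fingers measure 115 mm over their backs; the gripper's body (75 mm by 178 mm) begins 61 mm behind the grasp point.
Start: joints at [-1.445, 0.477, 0.022, 1.555, -0.011, 1.109, -0.083], TCP at [0.156, 0.657, 0.242] pointing down, gripper open.
Joint ranges: [-2.96, 2.96], [-0.34, 2.1], [-1.41, 1.46], [0.24, 2.44], [-1.37, 4.51], [0.17, 1.92], [-2.96, 2.96]. Speed limits (rad/s): [2.39, 2.39, 3.14, 3.14, 3.14, 3.14, 3.14].

INTERFACE

Orientations are given as a unit quaternion [x, y, z, w].
In Python, from rig import env gives the robot as it stands. The module is installed in compiled form; this text tells all that it offers. Calls block until the motion is done:
- env.reach(position, orientation): joint-space move of the TCP to a pose.
- env.move_l(position, v=0.15, orientation=None): straight line of the TCP; orientation=None keeps the orientation; v is the mean speed in m/s.
- env.move_j(angles): joint-space move.
- env.set_gripper(opening, squeeze=None): finger opening in m; squeeze is the grip in N (None keeps the last); returns when the fingers have stopped.
- env.pause(seconds).
- env.solve_ik(position, orientation): joint angles nearest the present ones, or None.
- env.get_state(): the state.
- env.get_image(name): name is "side" or "top" or "wrist"; returns the picture (420x560x3 uint8, blue, green, red); there is no depth.
- env.calibration(name): a dict with "fov_y" (degrees; the focal length in pixels is half the picture's height over the tangent of half this angle, whatever the lens; pixels are square), "cx", "cy" (the principal point, pixels), "rvec" (rotation vector, rad) and "tvec" (3), from world to camera coordinates, as OpenCV has them; the wrist camera has in their place "tool_from_camera" (4x4, takes a point from camera to tool coordinates, whose origin is the TCP and whose axes are the flange's). Camera axes: x right, y down, z forward; pixel columns grow to the right and rows downward; lengths in m; the calibration is good to about 2 mm. A picture is of the moment at which its call begins: read the wrist's pose just before it. calibration takes no time and is no camera call.
A pose or a line that the arm cannot do raises env.MotionError and nothing moves.
- env.hand_in(): hands the job in; it is judged then, once.
The state is a dict: "time": time; "joint_positions": joint angles; "dq": joint speeds; "tau": joint torques, N m; "ee_pos": TCP position; "orientation": TCP orientation; "force": force on the tool from outside, world axes, zero at the start; "moment": the same for the moment, N m; "grip_width": finger opening in m; "grip_force": force on a finger pad.
Only numpy, scipy, OpenCV 4.12 (cv2) and the standard library are available. Lean on these libraries where they do the work, as an engineer would, in place of code of your own. Each camera call takes 0.05 s, during which the arm holds its last target. There are 200 camera calls.

## Working session

There is one attempt and no reset: what is moved stays moved. The work goes in short steps, each a Python script; the robot and the scene stay as the last script left them, time stands still between calls to the robot, and variables do not carry over. Pictures are saved under pics/ and viewed, at most 10 in all, crops included, and the job is handed in when it is done.

```bash
mkdir -p pics; ls
python3 - <<'E'
from rig import env
import cv2,numpy as np
s=env.get_state();print(s)
for n in("side","top","wrist"):
    im=env.get_image(n);cv2.imwrite(f"pics/{n}0.png",im);print(n,env.calibration(n))
E
```

```text
pics
{'time': 0.0, 'joint_positions': array([-1.4450926 ,  0.47781089,  0.02234166,  1.55642782, -0.01153304,
        1.10928061, -0.08311252]), 'dq': array([ 5.23616560e-05, -1.61695153e-03,  1.08992795e-04,  9.61956262e-04,
        2.61120189e-04,  6.35692301e-04,  3.19652436e-04]), 'tau': array([-6.11927171e-04, -5.82848489e+01,  1.53435856e+00, -2.72604579e+01,
       -5.43237152e-02,  1.72966142e-02,  1.63111454e-04]), 'ee_pos': array([0.15625833, 0.65609226, 0.24068445]), 'orientation': array([ 1.16639275e-01,  9.93173938e-01, -8.97939596e-04, -5.25221350e-05]), 'force': array([-0.29872876, -0.02225654,  0.18786139]), 'moment': array([ 0.02889538, -0.03978621,  0.01427588]), 'grip_force': 0.0, 'grip_width': 0.08810722993784512}
side {'fov_y': 52.63606109176959, 'cx': 284.0950969847935, 'cy': 211.15403553003546, 'rvec': array([ 2.2881328 , -0.94755575,  0.34399655]), 'tvec': array([-0.34910957,  0.35583728,  0.77927079])}
top {'fov_y': 53.35668916870784, 'cx': 280.39510389217025, 'cy': 206.38926062151373, 'rvec': array([ 2.15325994, -2.18861664,  0.14416462]), 'tvec': array([0.02559377, 0.51136897, 0.86498028])}
wrist {'fov_y': 71.3574108833631, 'cx': 277.73234615936747, 'cy': 210.9246751752461, 'tool_from_camera': array([[ 3.55801627e-04, -9.58989448e-01, -2.83441551e-01,
         7.83479528e-02],
       [ 9.99999921e-01,  2.90709697e-04,  2.71710574e-04,
        -1.50216128e-04],
       [-1.78168366e-04, -2.83441625e-01,  9.58989475e-01,
        -1.41985863e-01],
       [ 0.00000000e+00,  0.00000000e+00,  0.00000000e+00,
         1.00000000e+00]])}
```

View pics/top0.png

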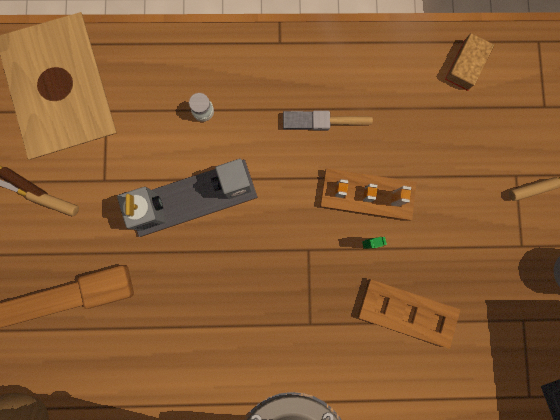

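View pics/side0.png

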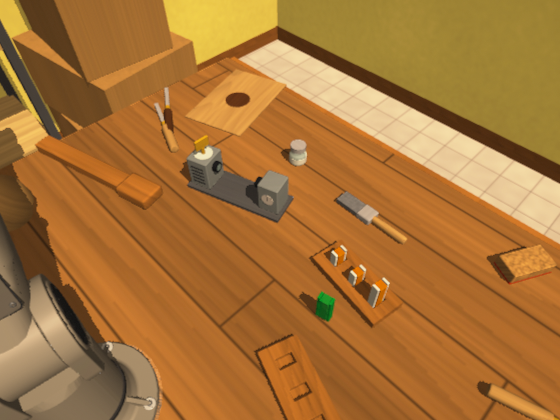

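The top view shows the two rack look-alikes. The far one, at (368,194), is the one meant because it is farthest from the base; the near, empty one is at (408,313).

Cell candidates in the top view are white and amber at (343,187), (372,192) and (405,193), plus the green one at (376,242), which is not meant. The side view shows the one at (378,292) as the tallest, which is top (405,193). The key is at top (129,204), on the lamp, and the sensor is at (233,180).

```bash
cat > h.py <<'E'
from rig import env
import cv2,numpy as np
from scipy.spatial.transform import Rotation as R
def cam(n,st=None):
    c=env.calibration(n);f=210/np.tan(np.radians(c["fov_y"])/2)
    K=np.array([[f,0,c["cx"]],[0,f,c["cy"]],[0,0,1]])
    if n=="wrist":
        T=np.eye(4);T[:3,:3]=R.from_quat(st["orientation"]).as_matrix();T[:3,3]=st["ee_pos"]
        W=T@c["tool_from_camera"];return K,W[:3,:3],W[:3,3]
    r=cv2.Rodrigues(c["rvec"])[0];return K,r.T,-r.T@c["tvec"]
def plane(C,px,z):
    K,Rw,o=C;px=np.atleast_2d(np.asarray(px,float))
    d=np.c_[px,np.ones(len(px))]@np.linalg.inv(K).T@Rw.T
    return o+d*((z-o[2])/d[:,2])[:,None]
def proj(C,p):
    K,Rw,o=C;q=(np.atleast_2d(p)-o)@Rw@K.T;return q[:,:2]/q[:,2:]
def down(yaw): # tool down, tool y axis (closing line) at angle yaw from world y
    return (R.from_euler('z',yaw)*R.from_quat([0,1,0,0])).as_quat()
def shot(n,name):
    st=env.get_state();im=env.get_image(n);cv2.imwrite(f"pics/{name}.png",im);return im,cam(n,st)
def triang(Ca,pa,Cb,pb):
    A=[];b=[]
    for (K,Rw,o),p in((Ca,pa),(Cb,pb)):
        d=Rw@np.linalg.inv(K)@np.r_[p,1];d/=np.linalg.norm(d);P=np.eye(3)-np.outer(d,d);A.append(P);b.append(P@o)
    return np.linalg.lstsq(np.vstack(A),np.hstack(b),rcond=None)[0]
E
python3 - <<'E'
from h import *
im=cv2.imread("pics/top0.png");C=cam("top")
h=cv2.cvtColor(im,cv2.COLOR_BGR2HSV)
print("cam",C[2])
for n,px,z in(("lamp/disc",(138,207),.1),("key",(129,204),.14),("sensor",(233,180),.095),("tall",(405,193),.084),("mid",(372,192),.054),("left",(343,187),.054),("jar",(201,100),.06),("brush",(320,120),.01)):
    print(n,plane(C,px,z)[0].round(3))
r=plane(C,[(136,235),(256,196),(321,205),(411,219),(326,170),(413,188)],.015).round(3);print(r)
a=im[150:250,100:270];b=im[160:230,310:425]
a=cv2.resize(a,None,fx=4,fy=4,interpolation=3);b=cv2.resize(b,None,fx=4,fy=4,interpolation=3)[:,:]
s=cv2.imread("pics/side0.png")[235:330,305:410];s=cv2.resize(s,None,fx=3,fy=3,interpolation=3)
cv2.imwrite("pics/c1.png",b)
o=np.zeros((600,800,3),np.uint8);o[:280,:460]=b;o[:285,470:785]=s;o[290:590,:510]=cv2.resize(a,(510,300));cv2.imwrite("pics/c1.png",o)
E
```

```text
cam [0.40981211 0.03439412 0.91717787]
lamp/disc [0.507 0.297 0.1  ]
key [0.508 0.301 0.14 ]
sensor [0.558 0.112 0.095]
tall [ 0.529 -0.234  0.084]
mid [ 0.536 -0.175  0.054]
left [ 0.548 -0.114  0.054]
jar [0.738 0.182 0.06 ]
brush [ 0.708 -0.075  0.01 ]
[[ 0.456  0.328  0.015]
 [ 0.537  0.07   0.015]
 [ 0.515 -0.071  0.015]
 [ 0.481 -0.267  0.015]
 [ 0.592 -0.085  0.015]
 [ 0.55  -0.275  0.015]]
```

View pics/c1.png

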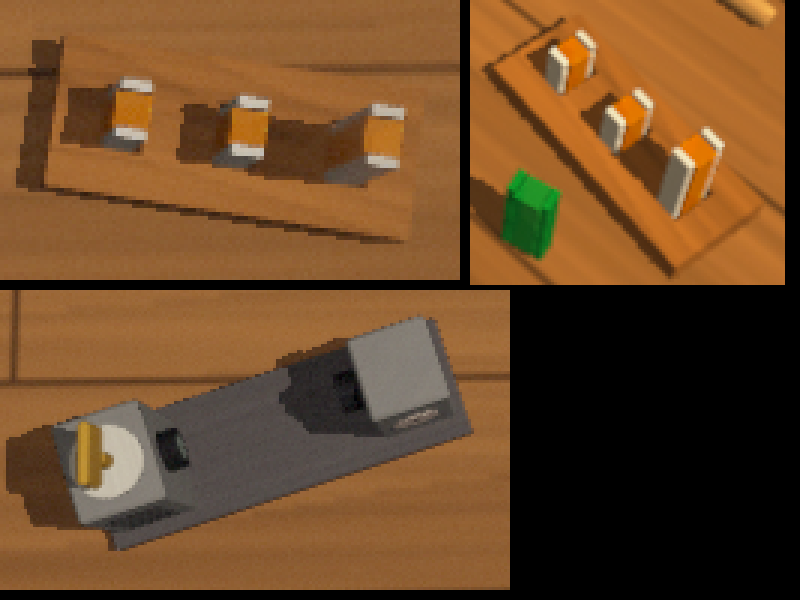

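The crop confirms the choice: the rightmost amber cell with long white cheeks is the tall one, and the look-alikes are left alone. Next is a near view over the bench.

Run:
```python
from h import *
env.reach([.50,.215,.27],down(.30))
im,C=shot("wrist","w1");s=env.get_state();print(s["time"],s["ee_pos"],s["joint_positions"])
```

```text
2.2167 [0.49971035 0.21612326 0.26991185] [-0.71975095  0.23451124  0.23458429  1.8496452  -0.06209842  1.06447403
  1.41120148]
```

View pics/w1.png

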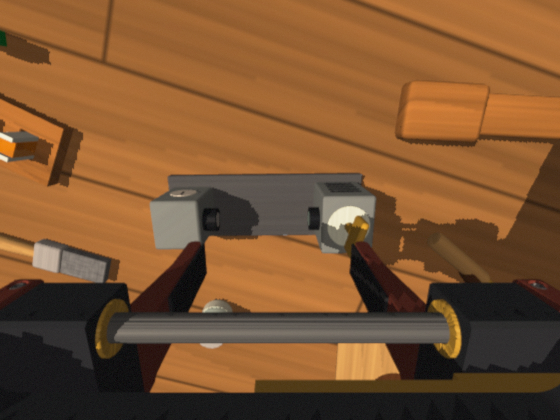

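The wrist view shows the bench plate's near edge from (168,176) to (362,175), the lamp's white disc and brass key at (357,235), and the snouts at (211,219) and (314,218). I'll fit these next.

```bash
cat >> h.py <<'E'
def brass(im):
    h=cv2.cvtColor(im,cv2.COLOR_BGR2HSV);return h
E
python3 - <<'E'
from h import *
st=env.get_state();C=cam("wrist",st);im=cv2.imread("pics/w1.png")
h=cv2.cvtColor(im,cv2.COLOR_BGR2HSV)
g=((h[...,1]<60)).astype(np.uint8);g[262:]=0;g[:150]=0;g[:,:140]=0;g[:,390:]=0
# near edge of base plate
cols=np.arange(178,352);rows=np.array([np.argmax(g[150:,c]>0)+150-.5 for c in cols])
P=plane(C,np.c_[cols,rows],.012)
l=cv2.fitLine(P[:,:2].astype(np.float32),cv2.DIST_HUBER,0,.001,.001).ravel();u=l[:2]*np.sign(l[1]);print("yaw",np.arctan2(-u[0],u[1]),"res",np.std((P[:,:2]-l[2:])@[-u[1],u[0]]))
# ends, rows 178..186
for r in (178,180,182,184,186):
    w=np.where(g[r])[0];q=plane(C,[(w.min()-.5,r),(w.max()+.5,r)],.012)[:,:2];print(r,w.min(),w.max(),(q-l[2:])@u)
ymid=None
w=[np.where(g[r])[0] for r in(178,180,182)]
e=np.mean([(plane(C,[(x.min()-.5,r),(x.max()+.5,r)],.012)[:,:2]-l[2:])@u for x,r in zip(w,(178,180,182))],0)
print("len",np.diff(e)); yaw=np.arctan2(-u[0],u[1]); xax=np.array([np.cos(yaw),np.sin(yaw)])
org=l[2:]+u*e.mean()+xax*.045;print("org",org,"yaw",yaw)
def W(x,y,z): return np.r_[org+xax*x+u*y,z]
print("snout check px",proj(C,[W(0,56,.07),W(0,-56,.07),W(0,98,.1),W(0,98,.148)]).round(1))
# lamp/sensor top corners projected
for n,y,a,b,z in(("lamp",98,35,30,.1),("sens",-100,30,28,.095)):
    print(n,proj(C,[W(i*a/1e3,(y+j*b)/1e3,z) for i,j in((-1,-1),(-1,1),(1,1),(1,-1))]).round(1).tolist())
np.save("bench.npy",np.r_[org,yaw])
for n,I,CC in(("wrist",im,C),("top",cv2.imread("pics/top0.png"),cam("top"))):
    hh=cv2.cvtColor(I,cv2.COLOR_BGR2HSV);m=cv2.inRange(hh,(20,150,90),(32,255,255));k=proj(CC,W(0,.098,.14))[0].astype(int)
    M=np.zeros_like(m);cv2.circle(M,tuple(map(int,k)),32,255,-1);m&=M;p=np.argwhere(m)[:,::-1]
    print(n,"key px",k,len(p),p.min(0),p.max(0));ww=plane(CC,p,.148)[:,:2];print(cv2.minAreaRect((ww*1000).astype(np.float32)))
    print("axis",W(0,.098,0))
v=im[150:290,140:400].copy();cv2.imwrite("pics/c2.png",cv2.resize(v,None,fx=3,fy=3,interpolation=3))
E
```

```text
yaw 0.31479403 res 0.00041839335826848484
178 169 360 [-0.1413141   0.12358745]
180 169 360 [-0.14164518  0.12377563]
182 169 360 [-0.14197756  0.12396455]
184 169 360 [-0.14231125  0.12415421]
186 170 360 [-0.14125623  0.12434462]
len [0.26542149]
org [0.53591196 0.20908558] yaw 0.31479403
snout check px [[ 8.7650100e+04 -8.6330000e+02]
 [-3.0563400e+04  6.0020000e+02]
 [ 9.6553750e+05 -1.1640100e+04]
 [-1.7529482e+06  2.1492600e+04]]
lamp [[323.2, 195.8], [378.0, 195.1], [372.9, 253.8], [321.3, 254.4]]
sens [[147.1, 201.3], [197.1, 200.7], [201.8, 250.1], [154.2, 250.7]]
wrist key px [358 238] 12 [361 218] [365 229]
((486.9799499511719, 297.52081298828125), (11.111128807067871, 3.8147494792938232), 21.917482376098633)
axis [0.50556914 0.30226988 0.        ]
top key px [128 205] 80 [126 194] [135 214]
((506.99652099609375, 295.68682861328125), (37.21596908569336, 16.464893341064453), 1.4129283428192139)
axis [0.50556914 0.30226988 0.        ]
```

View pics/c2.png

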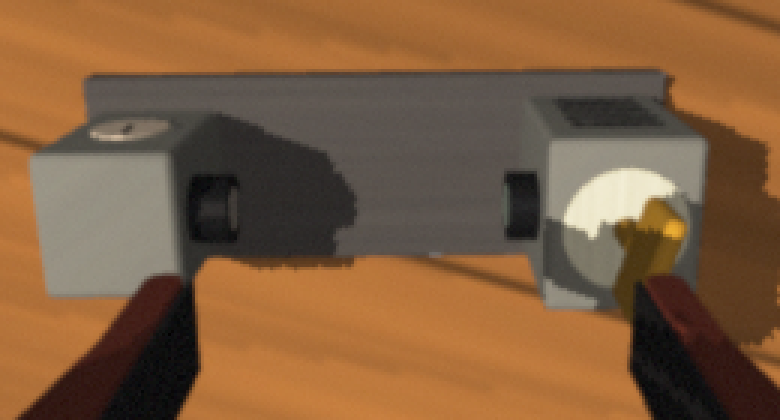

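```bash
cat >> h.py <<'E'
KD=np.array([-.15,0,0,0.])   # wrist lens: barrel, from known plate length
def und(C,px): return cv2.undistortPoints(np.asarray(px,np.float64).reshape(-1,1,2),C[0],KD,P=C[0]).reshape(-1,2)
E
python3 - <<'E'
from h import *
st=env.get_state();C=cam("wrist",st);im=cv2.imread("pics/w1.png")
h=cv2.cvtColor(im,cv2.COLOR_BGR2HSV)
g=((h[...,1]<60)).astype(np.uint8);g[262:]=0;g[:150]=0
cols=np.arange(178,352);rows=np.array([np.argmax(g[150:,c]>0)+149.5 for c in cols])
P=plane(C,und(C,np.c_[cols,rows]),.012)[:,:2]
l=cv2.fitLine(P.astype(np.float32),cv2.DIST_HUBER,0,.001,.001).ravel();u=l[:2]*np.sign(l[1]);yaw=np.arctan2(-u[0],u[1])
e=(plane(C,und(C,[(168.5,180),(360.7,180)]),.012)[:,:2]-l[2:])@u;xax=np.array([np.cos(yaw),np.sin(yaw)])
org=l[2:]+u*e.mean()+xax*.045;print("len",np.diff(e),"org",org,"yaw",yaw)
loc=lambda p:np.c_[(p[:,:2]-org)@xax,(p[:,:2]-org)@u].round(4).tolist()
print("disc",loc(plane(C,und(C,[(348.7,227)]),.101)))
print("lamp corners",loc(plane(C,und(C,[(322.7,196),(375.3,196),(321.7,252.7)]),.1)))
print("sens corners",loc(plane(C,und(C,[(151,200.7),(197.3,200.7),(156,248.5)]),.095)))
np.save("bench.npy",np.r_[org,yaw]);ax=org+u*.098;print(ax)
y=np.pi+.02;d=np.array([np.cos(.02),np.sin(.02)])
env.reach(np.r_[ax-d*.04,.21],down(y))
im,C=shot("wrist","w2");s=env.get_state();print(s["time"],s["ee_pos"],s["joint_positions"],proj(C,np.r_[ax,.148]))
E
```

```text
len [0.27084413] org [0.53575143 0.20811504] yaw 0.31362337
disc [[0.0018, 0.0994]]
lamp corners [[-0.0345, 0.0685], [-0.034, 0.1278], [0.0336, 0.0696]]
sens corners [[-0.0305, -0.1271], [-0.0296, -0.072], [0.0293, -0.1293]]
[0.50551771 0.30133479]
4.7667 [0.46558905 0.3003843  0.2099971 ] [-1.56300592  0.65337034  1.28155106  1.93105084 -0.70714507  1.11296275
 -1.54024042] [[277.63199845 179.72340678]]
```

View pics/w2.png

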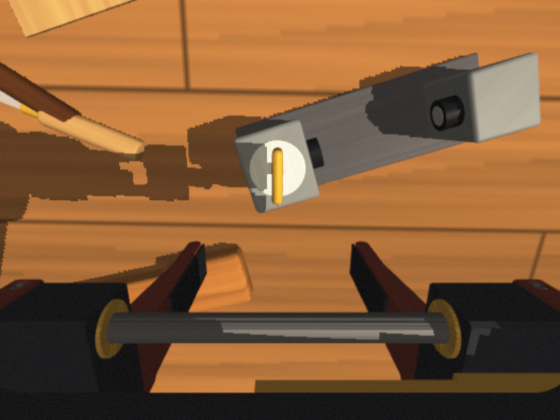

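The wing sits vertical at px (278,176), as predicted, so its world yaw is about 0.02 and the bench fit is consistent to about 1.5 mm. I'll grip the key and make the first partial turn.

```bash
cat >> h.py <<'E'
def rep(t=""):
    s=env.get_state();print(t,round(s["time"],2),"q7",s["joint_positions"][6].round(3),"F",s["force"].round(1),"M",s["moment"].round(3),"w",round(s["grip_width"],4),"gf",round(s["grip_force"],1),"p",s["ee_pos"].round(4));return s
def turn(total,n=4):
    for i in range(n):
        q=np.array(env.get_state()["joint_positions"]);  q=Q[0].copy() if Q else q
        q[6]+=total/n;Q[:]=[q];env.move_j(q);rep("turn")
Q=[]
E
python3 - <<'E'
from h import *
ax=np.array([.5055,.3013])
env.move_l(np.r_[ax,.21]);env.move_l(np.r_[ax,.137],v=.1);rep("down")
env.set_gripper(0.0,squeeze=12);rep("closed")
turn(1.0,4)
E
```

```text
down 6.07 q7 -1.454 F [ 0.  -0.6  0. ] M [-0.029  0.142  0.035] w 0.088 gf 0.0 p [0.506  0.3012 0.1374]
closed 7.28 q7 -1.453 F [ 0.6  2.2 -0.6] M [ 0.339  0.134 -0.017] w 0.0083 gf 12.0 p [0.5055 0.3018 0.137 ]
turn 7.63 q7 -1.207 F [ 0.3 -0.4 -1.3] M [-0.073  0.072  0.007] w 0.0081 gf 12.0 p [0.5055 0.3015 0.137 ]
turn 7.98 q7 -0.96 F [ 0.4 -0.6  0.7] M [-0.206  0.089 -0.262] w 0.0113 gf 13.2 p [0.5055 0.3014 0.137 ]
turn 8.33 q7 -0.711 F [ 0.2 -1.2  0.9] M [-0.308  0.178 -0.445] w 0.0171 gf 16.6 p [0.5055 0.3014 0.137 ]
turn 8.68 q7 -0.461 F [-0.  -0.9 -0.4] M [-0.391  0.133 -0.657] w 0.0248 gf 19.6 p [0.5054 0.3014 0.1369]
```

The fingers spread because the key met its run-down stop: raising q7 turns it anticlockwise. I'll rotate back the other way and re-grip.

Run:
```python
from h import *
yaw=lambda:R.from_quat(env.get_state()["orientation"]).apply([0,1,0])
v=yaw();print("y-axis yaw",np.arctan2(-v[0],v[1]))
turn(-.75,2);v=yaw();print("yaw",np.arctan2(-v[0],v[1]))
rep("back")
turn(-.25,1);turn(-.25,1)
v=yaw();print("yaw",np.arctan2(-v[0],v[1]))
```

```text
y-axis yaw -2.129094045123519
turn 9.14 q7 -0.835 F [ 1.2 -0.5 -0.9] M [-0.213 -0.237 -0.203] w 0.0144 gf 11.9 p [0.5058 0.3015 0.1371]
turn 9.59 q7 -1.207 F [ 1.4 -0.3 -0.4] M [-0.155 -0.272 -0.036] w 0.0088 gf 12.1 p [0.5057 0.3015 0.1371]
yaw -2.8745016912173873
back 9.59 q7 -1.207 F [ 1.4 -0.3 -0.4] M [-0.155 -0.272 -0.036] w 0.0088 gf 12.1 p [0.5057 0.3015 0.1371]
turn 9.94 q7 -1.455 F [1.3 1.  0.8] M [ 0.089 -0.353 -0.018] w 0.0089 gf 12.1 p [0.5056 0.3018 0.1371]
turn 10.29 q7 -1.704 F [1.8 1.6 1.3] M [ 0.554 -0.095  0.037] w 0.0083 gf 12.0 p [0.5054 0.3021 0.137 ]
yaw 2.9117024618038756
```

Run:
```python
from h import *
turn(-1.04,4)
env.set_gripper(.088);rep("open")
q=Q[0].copy();q[6]+=np.pi;Q[:]=[q];env.move_j(q);rep("re")
env.set_gripper(0,squeeze=12);rep("closed")
turn(-.8,3)
env.set_gripper(.03);env.set_gripper(0,squeeze=12);rep("closed")
```

```text
turn 10.64 q7 -1.957 F [1.7 3.  0.7] M [ 0.459 -0.344  0.005] w 0.0082 gf 12.0 p [0.5055 0.3025 0.1371]
turn 11.0 q7 -2.217 F [ 4.5  3.5 -0.3] M [ 0.921 -0.615  0.041] w 0.0084 gf 12.0 p [0.5057 0.3027 0.1371]
turn 11.36 q7 -2.478 F [ 4.1  4.  -1.9] M [ 1.091 -0.82  -0.048] w 0.0081 gf 12.0 p [0.5059 0.303  0.1371]
turn 11.72 q7 -2.738 F [ 6.3  4.3 -3. ] M [ 1.194 -1.158  0.026] w 0.0084 gf 12.0 p [0.5062 0.3031 0.1372]
open 12.99 q7 -2.744 F [ 0.4 -0.1  0.5] M [ 0.042  0.063 -0.03 ] w 0.088 gf 0.0 p [0.5054 0.3021 0.137 ]
re 15.64 q7 0.397 F [ 0.  -0.4  0.3] M [-0.072  0.049  0.03 ] w 0.0882 gf 0.0 p [0.5054 0.3021 0.1371]
closed 16.86 q7 0.398 F [ 4.7  1.2 -3.6] M [ 0.219 -1.194  0.086] w 0.0081 gf 12.0 p [0.5065 0.3024 0.1373]
turn 17.22 q7 0.131 F [ 5.2  1.6 -3.9] M [ 0.289 -1.276  0.06 ] w 0.0082 gf 12.0 p [0.5067 0.3025 0.1373]
turn 17.57 q7 -0.136 F [ 6.4  0.8 -4.5] M [ 0.211 -1.415  0.056] w 0.0083 gf 12.0 p [0.5069 0.3025 0.1373]
turn 17.93 q7 -0.403 F [ 6.6  1.6 -5.3] M [ 0.239 -1.484  0.028] w 0.0085 gf 12.0 p [0.507  0.3024 0.1373]
closed 18.98 q7 -0.402 F [ 4.9 -1.8 -3. ] M [-0.573 -1.011 -0.009] w 0.0084 gf 12.0 p [0.5065 0.3014 0.1373]
```

Run:
```python
from h import *
for i in range(12):
    turn(-.15,1);s=env.get_state()
    if abs(s["moment"][2])>.3 or s["grip_width"]>.0100: break
v=R.from_quat(s["orientation"]).apply([0,1,0]);print("tool yaw",np.arctan2(-v[0],v[1]))
env.pause(.3);rep()
```

```text
turn 19.24 q7 -0.549 F [ 2.2 -0.3 -1.7] M [-0.191 -0.279 -0.002] w 0.008 gf 12.0 p [0.5065 0.3015 0.1372]
turn 19.51 q7 -0.696 F [ 1.9  0.4 -1.4] M [-0.118 -0.322 -0.032] w 0.0081 gf 12.0 p [0.5065 0.3015 0.1372]
turn 19.77 q7 -0.845 F [ 1.7  0.6 -1.7] M [-0.086 -0.266 -0.   ] w 0.0082 gf 12.0 p [0.5064 0.3015 0.1372]
turn 20.04 q7 -0.995 F [ 1.6  0.2 -2.4] M [ 0.037 -0.246 -0.055] w 0.0086 gf 12.0 p [0.5064 0.3016 0.1372]
turn 20.31 q7 -1.145 F [ 1.8  0.9 -2.2] M [ 0.085 -0.12   0.015] w 0.0084 gf 12.0 p [0.5064 0.3016 0.1372]
turn 20.57 q7 -1.294 F [ 0.2  1.5 -1.2] M [0.146 0.068 0.139] w 0.0088 gf 12.3 p [0.5063 0.3017 0.1372]
turn 20.84 q7 -1.444 F [-0.7  1.1  0.5] M [0.14  0.375 0.351] w 0.0118 gf 13.6 p [0.5062 0.3017 0.1373]
tool yaw -3.1119973501011087
 21.14 q7 -1.45 F [-2.7  1.   1.8] M [0.178 0.653 0.367] w 0.0116 gf 14.0 p [0.5062 0.3016 0.1373]
```

The hard stop was reached at q7 ≈ -1.27, which is key ≈ 3.2. I'll release, lift, and check the wing angle from the picture, then view the rack from above.

Run:
```python
from h import *
env.set_gripper(.088);rep("open")
env.move_l([.5065,.302,.21]);s=env.get_state()
tx=R.from_quat(s["orientation"]).apply([1,0,0]);ax=np.array([.5065,.302])
env.move_l(np.r_[ax-.04*tx[:2],.21])
im,C=shot("wrist","w3");h=cv2.cvtColor(im,cv2.COLOR_BGR2HSV)
m=cv2.inRange(h,(18,140,60),(34,255,255));M=np.zeros_like(m);k=proj(C,np.r_[ax,.148])[0];cv2.circle(M,tuple(map(int,k)),38,255,-1);m&=M
p=np.argwhere(m)[:,::-1];w=plane(C,und(C,p),.148)[:,:2];c=w-w.mean(0);d=np.linalg.svd(c,full_matrices=False)[2][0]
wy=np.arctan2(d[1],d[0]);b=np.load("bench.npy");print("k",k,len(p),w.mean(0),cv2.minAreaRect((w*1000).astype(np.float32)),"wing yaw",wy,"key mod pi",(b[2]-wy)%np.pi)
ty=-.17+np.pi/2
tx=np.array([-np.cos(ty),-np.sin(ty)])
env.reach(np.r_[np.array([.531,-.234])-.04*tx+[0,0],.21],down(ty))
shot("wrist","w4");s=rep("rack");print(s["joint_positions"].round(2))
```

```text
open 22.37 q7 -1.452 F [ 0.3 -1.6 -0.1] M [-0.038  0.156  0.017] w 0.0878 gf 0.0 p [0.5065 0.3015 0.1373]
k [278.16619126 179.56943973] 563 [0.50819946 0.30177175] ((507.9482421875, 301.4241943359375), (39.72983169555664, 8.175689697265625), 14.528855323791504) wing yaw -2.897865457354752 key mod pi 0.06989617250504088
rack 25.33 q7 -2.431 F [-0.2 -0.2  0.3] M [ 0.075  0.042 -0.035] w 0.0878 gf 0.0 p [ 0.5384 -0.1932  0.2098]
[-0.59  0.63  1.2   1.89 -0.67  1.1  -2.43]
```

View pics/w4.png

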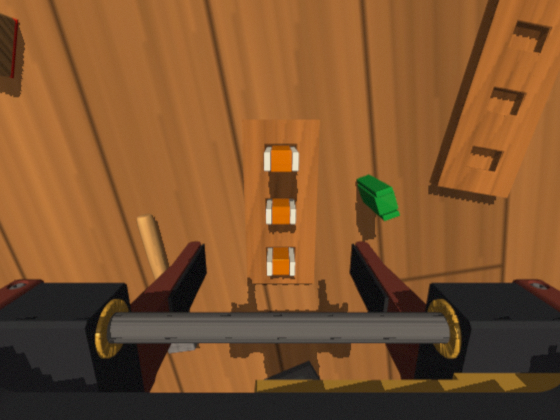

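Key check: the wing measures 39.7 × 8.2 mm and its angle gives key ≈ 3.21, so it is fully wound. The rack view shows the tall cell at px (281,160) with its white cheeks left and right at about x = 267 and 295. I'll measure its top from a zoom.

Run:
```python
from h import *
C=cam("wrist",env.get_state());im=cv2.imread("pics/w4.png");h=cv2.cvtColor(im,cv2.COLOR_BGR2HSV)
w=((h[...,1]<90)&(h[...,2]>120)).astype(np.uint8)
for n,(r0,r1) in {"tall":(138,182),"mid":(190,232)}.items():
    m=np.zeros_like(w);m[r0:r1,255:310]=w[r0:r1,255:310]
    k,_,s,c=cv2.connectedComponentsWithStats(m)
    for i in range(1,k):
        if s[i,4]>25:print(n,s[i],c[i].round(1))
cv2.imwrite("pics/c4.png",cv2.resize(im[120:240,230:330],None,fx=5,fy=5,interpolation=cv2.INTER_NEAREST))
# rack side edges direction: rack/table brightness is alike, so print gradient peaks on a few rows
g=cv2.GaussianBlur(im,(3,3),0).astype(float).sum(2)
for r in(125,140,180,190):
    d=np.abs(np.diff(g[r,235:335]));i=np.argsort(d)[-6:];print(r,sorted(i+235))
```

```text
tall [264 147   7  24 154] [267.  159.2]
tall [291 147   8  24 154] [294.7 159.2]
mid [266 200   6  25 136] [268.6 212.3]
mid [290 200   6  25 132] [292.3 212.6]
125 [np.int64(235), np.int64(236), np.int64(284), np.int64(301), np.int64(302), np.int64(319)]
140 [np.int64(235), np.int64(236), np.int64(237), np.int64(238), np.int64(239), np.int64(282)]
180 [np.int64(243), np.int64(268), np.int64(269), np.int64(295), np.int64(296), np.int64(297)]
190 [np.int64(267), np.int64(268), np.int64(269), np.int64(296), np.int64(297), np.int64(298)]
```

View pics/c4.png

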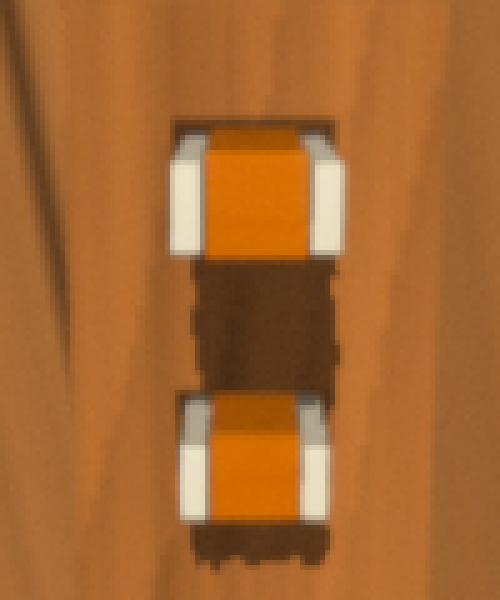

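The zoom shows the tall cell's top face from x = 264 to 298.6 and rows 152 to 171. It is square to the tool and centred at (280.8,161). I'll grasp it now.

Run:
```python
from h import *
C=cam("wrist",env.get_state())
c=plane(C,und(C,[(280.8,161)]),.084)[0];print(c)
env.move_l([c[0],c[1],.15],v=.2);env.move_l([c[0],c[1],.065],v=.08);rep("at")
env.set_gripper(.0,squeeze=15);s=rep("grip");np.save("grip.npy",np.r_[c[:2],s["ee_pos"]])
env.move_l([c[0],c[1],.10],v=.04);rep("lift1");env.move_l([c[0],c[1],.215],v=.15);rep("lift")
shot("side","s5");shot("wrist","w5")
```

```text
[ 0.5273806  -0.23823972  0.084     ]
at 27.07 q7 -2.221 F [ 0.3 -0.4 -0.4] M [0.07  0.108 0.038] w 0.0877 gf 0.0 p [ 0.5277 -0.2385  0.0655]
grip 27.97 q7 -2.221 F [ 0.2 -0.8 -0.5] M [0.064 0.042 0.012] w 0.0317 gf 15.0 p [ 0.5274 -0.2382  0.065 ]
lift1 28.99 q7 -2.258 F [-0.4  0.4 -0.8] M [0.089 0.053 0.022] w 0.0318 gf 15.0 p [ 0.5273 -0.2381  0.0998]
lift 29.91 q7 -2.368 F [ 0.   0.5 -0.3] M [ 0.017  0.099 -0.028] w 0.0318 gf 15.0 p [ 0.527  -0.2377  0.2142]
```

Run:
```python
from h import *
b=np.load("bench.npy");m=np.array([.537,.2086]);o=down(b[2]+np.pi/2)
env.reach(np.r_[m,.225],o);rep("above")
env.move_l(np.r_[m,.13],v=.12);rep("mid");env.move_l(np.r_[m,.0895],v=.06);env.pause(.5);s=rep("in")
v=R.from_quat(s["orientation"]).apply([[0,1,0],[0,0,1]]);print("yaw",np.arctan2(-v[0,0],v[0,1]),"z",v[1])
a,_=shot("wrist","w6");t,_=shot("top","t6");d,_=shot("side","s6")
o=np.zeros((600,800,3),np.uint8);o[:300,:400]=cv2.resize(a[0:300,80:480],(400,300))
o[:300,400:]=cv2.resize(d[130:230,175:308],(400,300),interpolation=3);o[300:,:400]=cv2.resize(t[140:250,105:265],(400,300),interpolation=3)
cv2.imwrite("pics/c6.png",o)
```

```text
above 31.65 q7 -2.7 F [ 0.1 -0.9 -0.3] M [0.097 0.091 0.006] w 0.0322 gf 15.0 p [0.5374 0.207  0.2252]
mid 32.59 q7 -2.611 F [ 0.1  0.6 -0.7] M [ 0.044  0.102 -0.039] w 0.0319 gf 15.0 p [0.5376 0.2085 0.1306]
in 33.92 q7 -2.569 F [-0.4 -0.1 -0.4] M [ 0.066  0.103 -0.031] w 0.0319 gf 15.0 p [0.537  0.2086 0.0896]
yaw 1.8844271929125676 z [ 1.17681326e-04  1.11243342e-04 -9.99999987e-01]
```

View pics/c6.png

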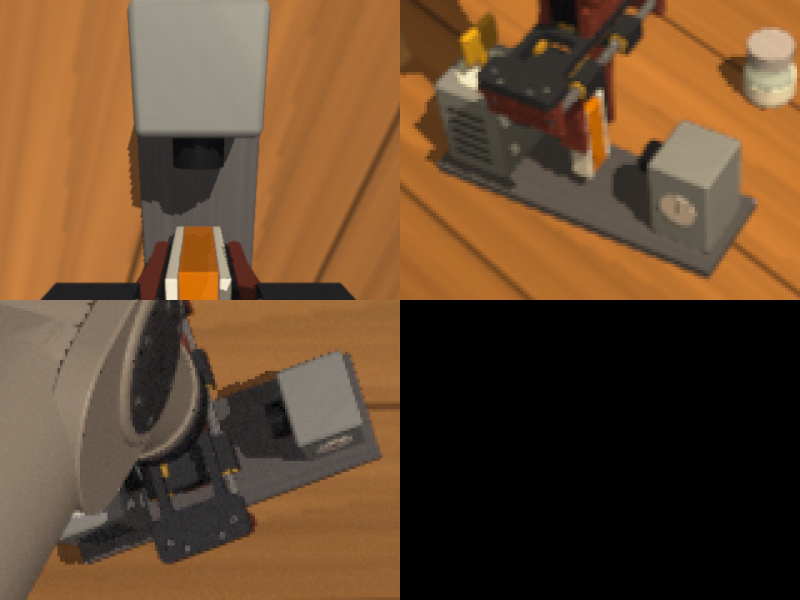

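The check view shows the cell upright and square between the snouts. Its column at 278.5 is within about 1.5 px (under 1 mm) of the sensor's centre, and it is clear of the base plate with no contact force. The key is free.

Run:
```python
from h import *
rep();print(env.hand_in())
```

```text
34.07 q7 -2.569 F [-0.7  0.2 -0.7] M [ 0.035  0.135 -0.053] w 0.0318 gf 15.0 p [0.537  0.2086 0.0895]
the job is handed in; nothing more can be done
None
```

The job is handed in at 34 s; no verdict came back. The key is wound to its stop (about 3.2 rad) and released, after I first turned it the wrong way, back to its run-down stop, and then reversed. The tall cell is held by its frosted faces, square to the snouts, within about 2 mm of the beam midpoint by my measurements.

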